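Slide a power module to the test position and lower the contact head

TASK

Slide the power module along the bench from its marked position to the empty marked position in front of the test stand, without lifting or tipping it and without touching the electronic parts on its board: push on the metal heat sink. It must stand centred and square inside the white corner marks, its terminal block still on the side of the test stand. Only then press the raised contact head by its black cap all the way down, let go, and leave the other things on the bench alone.

Things in the scene. Friction and masses are not known exactly. Their poses are not given: they have to be found in the camera images.
- module: The loose power module, 0.5 to 1.0 kg: a finned bare aluminium heat sink 130 (its x) x 110 (its y) mm, 35 mm high, sides flat down to the bench, with a green board (top 39 mm up) and electronic parts on it. Origin: centre of its underside; z up. It starts on the marked position without the test stand, up to 0.6 rad askew to the test position.
- parts: The electronic parts fixed on the module's board (a coil and two black capacitors), up to 68 mm above the bench, within 35 mm of the module's centre in x and y. Same origin and axes as the module. They must not be pushed.
- terminal (a point): Top centre of the module's grey terminal block (16 x 34 mm, 16 mm high), 52 mm from the module's centre along its +x and 55 mm above the bench. It may be brushed but need not be touched.
- bay: The test position, fixed: four flat white corner marks round a 142 x 122 mm rectangle (6 mm margin round the module), flush with the bench. Origin: the rectangle's centre on the bench; the module's x goes along this x. Beyond its +x side (away from the robot) stands the test stand: base 50 x 90 x 12 mm, 87 to 137 mm out in x. Its other three sides are open.
- stand: The other marked position, four flat white corner marks round an equal rectangle and nothing else; the module starts here. Origin: its centre on the bench, x as for the test position.
- head (a joint): How far the contact head has been pressed down, m: 0 = fully up, 0.035 = fully down at its stop. About 4 N moves it; friction holds it where it is left. At the stop its pins meet the terminal block; a module in place does not hinder it.
- head_cap (a point): Top centre of the contact head's round black cap (40 mm across): 140 mm above the bench fully up, 105 mm fully down, 60 mm from the test position's origin along its +x. The 30 mm wide head rides on two rods (156 mm high, at x = 108, y = -24 and 24 mm) and reaches in to x = 40 mm; its underside is 95 mm above the bench when up (pins 89 mm).
- finished: Bystander: a finished module of the same kind, 130 x 110 x 68 mm, off to the robot's right. Origin: centre of its underside.
- driver: Bystander: a hand screwdriver lying on the bench to the robot's right, near the robot.
- screwbin: Bystander: an open yellow bin 110 x 150 x 55 mm off to the robot's left. Origin: centre of its underside.
- dish: Bystander: a small steel dish 90 mm across, 14 mm high, to the robot's left, near the robot. Origin: centre of its underside.

How it is judged:
By the outcome, as a careful person would: the job done as asked, in the order asked, and still so for the second after the job is handed in, with the robot touching nothing.
It also fails if it takes over 61 s, if anything falls off the work surface, if the arm or the gripper's body presses on something with over 40 N, if the wrist force passes 120 N, or if a joint passes its speed limit or range.

ROBOT

A 6-joint arm with a two-finger parallel gripper is mounted at the origin on the work surface. World frame = base frame: x ahead of the robot, y to its left, z up, the work surface at z = 0. Lengths are in m, angles in rad, forces in N, time in s.
With the tool pointing down it reaches from about 0.275 to 0.775 m from the base axis. Payload 14.6 kg.
Tool frame: the origin (TCP) lies between the finger pads; the fingertips stand 25 mm ahead of it and the grasp point (between the pads) lies 6 mm ahead of it; z points along the fingers, x is the direction in which the jaws open and shut, and the axes are right-handed (so a half turn about z gives the same grasp; the last joint's range is limited). The gripper opens to 85 mm and grips with 20 to 120 N. Pads are 22 mm wide; open, the fingers measure 114 mm over their backs; the gripper's body (76 mm by 85 mm) begins 54 mm behind the grasp point. The pads swing forward as they close: fully open they stand 13 mm farther back than shut.
Start: joints at [-1.488, 0.263, -0.048, 1.259, 0, 1.415], TCP at [0.124, -0.51, 0.256] pointing down, gripper open.
Joint ranges: [-2.65, 2.65], [-0.89, 1.7], [-1.18, 1.37], [-2.13, 2.11], [-1.35, 1.29], [-3.14, 3.14]. Speed limits (rad/s): [1.89, 1.89, 2.57, 2.79, 3.14, 3.14].

INTERFACE

Orientations are given as [roll, pitch, yaw] about the fixed x, y, z axes, in that order (R = Rz(yaw) Ry(pitch) Rx(roll)).
In Python, from station import get_state, capture, close_job gives the robot as it stands.
- The arm moves only by the tool apply_moves, never from a script. Its argument "series" is text: rows parted by semicolons, each of 5 numbers parted by spaces: the shift along the tool's x, y, z in m, then the turn about the tool's z in degrees, then the opening, from 0 (shut) to 1 (fully open). In form: x y z roll hand; .... A call has 1 to 20 rows; each row shifts and turns the pose as measured when the row begins, along the tool's axes as they then stand; what a row does not reach is not made up. A row lasts 1/12 s, in which the tool goes at most 41.7 mm and 7.16 degrees, less where a joint would pass 70% of its speed; a pose out of reach is approached as far as the arm can. A call with a gripper value outside its range is refused whole. The fingers move at their own pace and stop on an object; "squeeze" is the grip in N (left out, the last holds). Time passes only in rows, so rows that do not move let the fingers close. It gives the time, the measured TCP pose, the force and the opening at its end, in the units of the state.
- get_state(): the state, without advancing time (a new reading comes with each control period).
- capture(name): name is "scene" or "top" or "wrist"; returns a dict with "pixels" (384x512x3 uint8, red, green, blue), "range_z" (384x512 float32, m along the optical axis (not along the pixel's ray), 0 where there is no reading), "camera_matrix" (3x3 intrinsics, pixels), "T" (4x4, takes a point from camera to world coordinates); the wrist camera has in their place "tool_from_camera" (4x4, takes a point from camera to tool coordinates, whose origin is the TCP and whose axes are the tool frame's). Camera axes: x right, y down, z forward; pixel columns grow to the right and rows downward; lengths in m; the calibration is good to about 2 mm. A picture is of the moment at which its call begins: read the wrist's pose just before it.
- close_job(): hands the job in, once; it reports no verdict.
The state is a dict: "t": time; "joint_positions": joint angles; "joint_velocities": joint speeds; "joint_torque": joint torques, N m; "ee_pos": TCP position; "orientation": TCP orientation; "ft_force": force on the tool from outside, world axes, zero at the start; "ft_torque": the same for the moment, N m; "width": finger opening in m.
Only numpy, scipy, OpenCV 4.12 (cv2) and the standard library are available. Lean on these libraries where they do the work, as an engineer would, in place of code of your own. Each camera call takes 0.05 s, during which the arm holds its last target. There are 200 camera calls.

## Working session

There is one attempt and no reset: what is moved stays moved. The work goes in short steps, Python scripts to look and compute and a tool call to move; the robot and the scene stay as the last step left them, time stands still between calls to the robot, and variables do not carry over. Pictures are saved under pics/ and viewed, about 8 in all and at most 12, crops included, and the job is handed in when it is done.

Besides the shell and the picture viewer there is one more tool, called after "Emit:" as name(argument=value, ...) on one line, values as JSON. apply_moves: Moves the arm, as the interface text tells. Its arguments: {"type":"object","properties":{"series":{"type":"string"},"squeeze":{"type":"number"}},"required":["series"]}

```bash
mkdir -p pics
python3 - <<'E'
from station import *
import cv2,numpy as np
s=get_state();print({k:np.round(v,3).tolist() for k,v in s.items()})
ims=[]
for n in("scene","top"):
    c=capture(n);np.savez(n+'.npz',**c);ims.append(c['pixels'][...,::-1]);print(n,np.round(c['T'],3).tolist(),c['camera_matrix'].tolist())
for n,i in zip(("scene","top"),ims):cv2.imwrite(f'pics/{n}1.png',i)
E
```

```text
{'t': 0.0, 'joint_positions': [-1.488, 0.264, -0.049, 1.259, 0.0, 1.416], 'joint_velocities': [0.001, 0.001, -0.001, -0.002, 0.001, 0.001], 'joint_torque': [-0.001, -63.762, 38.456, 0.014, -0.0, -0.0], 'ee_pos': [0.124, -0.51, 0.256], 'orientation': [-3.141, 0.001, -1.333], 'ft_force': [0.589, -0.439, 0.085], 'ft_torque': [0.012, 0.036, 0.047], 'width': 0.085}
scene [[-0.646, 0.509, -0.569, 1.134], [0.763, 0.427, -0.484, 0.522], [-0.003, -0.747, -0.664, 0.861], [0.0, 0.0, 0.0, 1.0]] [[378.5296744647814, 0.0, 256.64834427179716], [0.0, 378.5296744647814, 196.81006159046117], [0.0, 0.0, 1.0]]
top [[0.022, -0.992, 0.125, 0.332], [-1.0, -0.021, 0.007, -0.03], [-0.005, -0.125, -0.992, 1.323], [0.0, 0.0, 0.0, 1.0]] [[371.70275872290654, 0.0, 257.9531201885838], [0.0, 371.70275872290654, 191.09791985668818], [0.0, 0.0, 1.0]]
```

View pics/top1.png

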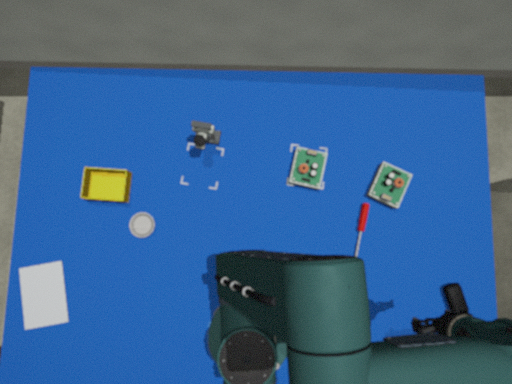

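View pics/scene1.png

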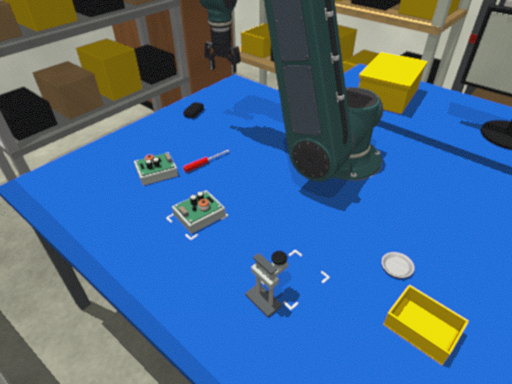

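The top view shows the module at (309,168) in its marks, the empty bay marks around (203,168) with the stand at (205,135), the bin at (106,185), the dish at (142,225), the finished module at (390,185) and the driver at (361,230).

```bash
cat > h.py <<'E'
import numpy as np,cv2
def cloud(c,T=None):
    T=c['T'] if T is None else T; K=c['camera_matrix'];z=c['range_z']
    v,u=np.mgrid[:z.shape[0],:z.shape[1]]
    p=np.stack([(u-K[0,2])*z/K[0,0],(v-K[1,2])*z/K[1,1],z],-1)
    return p@T[:3,:3].T+T[:3,3]
def rect(xy):
    (c,s,a)=cv2.minAreaRect((np.asarray(xy)*1000).astype(np.float32)); return np.round(c,1),np.round(s,1),round(a,2)
E
python3 - <<'E'
from h import *
for n in('top','scene'):
    c=np.load(n+'.npz');P=cloud(c);I=c['pixels'].astype(int);z=P[...,2]
    print(n)
    white=(I.min(-1)>150)&(abs(z)<.012)&(P[...,0]>.3)&(P[...,0]<.8)
    for nm,lo,hi in(('bay',-.0,.24),('stand',-.3,-.02)):
        m=white&(P[...,1]>lo)&(P[...,1]<hi)
        k,l,st,ce=cv2.connectedComponentsWithStats(m.astype(np.uint8),connectivity=8)
        print(nm,[(st[i,4],np.round(P[l==i].mean(0)[:2],3).tolist()) for i in range(1,k) if st[i,4]>2])
        if m.sum()>3: print(rect(P[m][:,:2]))
    obj=(z>.015)&(z<.08)&(P[...,0]>.3)&(P[...,0]<.8)&(abs(P[...,1])<.5)
    k,l,st,ce=cv2.connectedComponentsWithStats(obj.astype(np.uint8))
    for i in range(1,k):
        if st[i,4]>60:
            q=P[l==i];print('obj',st[i,4],rect(q[:,:2]),np.percentile(q[:,2],[5,50,95]).round(3))
    m=(z>.08)&(P[...,0]>.45)&(P[...,0]<.85)&(P[...,1]>.0)&(P[...,1]<.3)
    if m.any(): q=P[m];print('head',q.mean(0).round(3),q.min(0).round(3),q.max(0).round(3))
    dk=m&(I.max(-1)<60)
    if dk.any(): q=P[dk];print('cap',np.median(q,0).round(3),q.min(0).round(3),q.max(0).round(3))
    print('bench z',np.median(z[(I[...,2]>150)&(I[...,0]<60)]))
c=np.load('top.npz')['pixels'][100:220,160:420,::-1]
cv2.imwrite('pics/top1c.png',cv2.resize(c,None,fx=3,fy=3,interpolation=cv2.INTER_CUBIC))
E
```

```text
top
bay [(np.int32(12), [0.665, 0.234]), (np.int32(12), [0.645, 0.114]), (np.int32(18), [0.512, 0.139])]
(array([587.9, 183.9]), array([131. , 151.7]), 81.84)
stand [(np.int32(17), [0.669, -0.145]), (np.int32(13), [0.654, -0.257]), (np.int32(3), [0.592, -0.257]), (np.int32(20), [0.526, -0.248])]
(array([ 618.7, -227.7]), array([192.4, 102.6]), 36.82)
obj 1156 (array([ 582.6, -193.3]), array([110.2, 131.7]), 78.36) [0.031 0.038 0.065]
obj 911 (array([ 529. , -476.5]), array([102.5, 130.9]), 65.83) [0.028 0.039 0.066]
obj 241 (array([504. , 471.3]), array([ 62.2, 110.3]), 87.18) [0.019 0.045 0.056]
obj 200 (array([ 409.2, -388.4]), array([ 25.7, 107.2]), 79.41) [0.016 0.023 0.028]
head [0.671 0.171 0.132] [0.624 0.134 0.097] [0.705 0.206 0.161]
cap [0.645 0.175 0.139] [0.628 0.159 0.098] [0.659 0.192 0.145]
bench z -0.0009501484203046084
scene
bay [(np.int32(37), [0.513, 0.14]), (np.int32(4), [0.521, 0.237]), (np.int32(31), [0.665, 0.232])]
(array([586.9, 184. ]), array([169.2, 111.6]), 0.14)
stand [(np.int32(26), [0.656, -0.255]), (np.int32(4), [0.526, -0.124]), (np.int32(31), [0.666, -0.142])]
(array([ 595. , -194.2]), array([135. , 152.9]), 85.97)
obj 711 (array([ 531.5, -473.3]), array([105.7, 130. ]), 65.83) [0.018 0.039 0.066]
obj 135 (array([ 414. , -386.2]), array([ 26.7, 104.9]), 76.95) [0.016 0.023 0.028]
obj 1198 (array([ 583.2, -191. ]), array([114.1, 133.4]), 78.57) [0.021 0.039 0.065]
obj 697 (array([505.9, 471.5]), array([ 60.1, 112.8]), 88.12) [0.018 0.041 0.056]
obj 71 (array([699.8, 191.8]), array([19.1,  9.8]), 89.6) [0.018 0.044 0.076]
head [0.683 0.178 0.13 ] [0.629 0.134 0.081] [0.713 0.208 0.159]
cap [0.652 0.182 0.14 ] [0.633 0.165 0.13 ] [0.667 0.198 0.143]
bench z 0.000543561915742008
```

View pics/top1c.png

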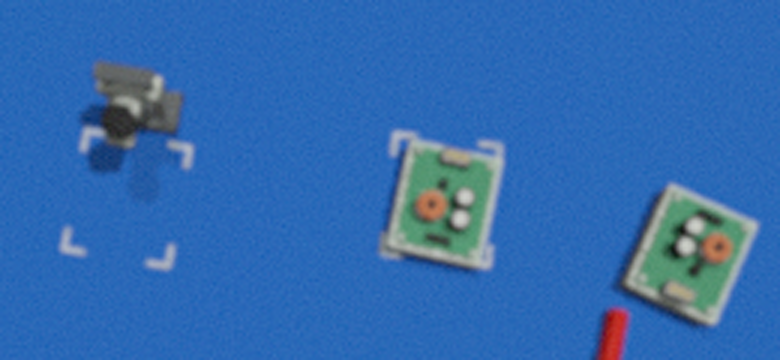

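The crop confirms it: the terminal block is on the far (+x) side, and the module is about 3° off the bay. In the bay frame it has to go about −49 mm in x and +375 mm in y. I'll push −x with a small overshoot first, then +y, then finish with +x.

Emit:
apply_moves(series="-0.009 -0.0342 0 0 0.5;-0.009 -0.0342 0 0 0.5;-0.009 -0.0342 0 0 0.5;-0.009 -0.0342 0 0 0.5;-0.009 -0.0342 0 0 0.5;-0.009 -0.0342 0 0 0.5;-0.009 -0.0342 0 0 0.5;-0.009 -0.0342 0 0 0.5;-0.009 -0.0342 0 0 0.5;-0.009 -0.0342 0 0 0.5;-0.009 -0.0342 0 0 0.5;-0.009 -0.0342 0 0 0.5;-0.009 -0.0342 0 0 0.5;-0.009 -0.0342 0 0 0.5;-0.009 -0.0342 0 0 0.5;-0.009 -0.0342 0 0 0.5;-0.009 -0.0342 0 0 0.5;-0.009 -0.0342 0 0 0.5;0 0 0 7.1 0.5;0 0 0 7.1 0.5")

```text
t: 1.77
ee_pos: [0.7092, -0.1896, 0.2464]
orientation: [3.133, 0.008, -1.588]
ft_force: [-0.3, -0.2, -1.3]
width: 0.0426
```

```bash
cat >> h.py <<'E'
from scipy.spatial.transform import Rotation as Ro
def go(s,x,y,z,yawdeg):
    R=Ro.from_euler('xyz',s['orientation']).as_matrix()
    d=R.T@(np.array([x,y,z])-s['ee_pos']); t=-(np.rad2deg(wrap(np.deg2rad(yawdeg)-s['orientation'][2])))
    print('tool delta mm',(d*1000).round(1),'turn',round(t,1))
def wrap(a): return (a+np.pi)%(2*np.pi)-np.pi
def wrist():
    from station import get_state,capture
    s=get_state();c=capture('wrist');T=np.eye(4);T[:3,:3]=Ro.from_euler('xyz',s['orientation']).as_matrix();T[:3,3]=s['ee_pos']
    return s,c,cloud(c,T@c['tool_from_camera'])
def module(P,lo=.022,hi=.075,box=(.3,.8,-.3,.3)):
    z=P[...,2];m=(z>lo)&(z<hi)&(P[...,0]>box[0])&(P[...,0]<box[1])&(P[...,1]>box[2])&(P[...,1]<box[3])
    k,l,st,ce=cv2.connectedComponentsWithStats(m.astype(np.uint8));i=1+st[1:,4].argmax()
    print('module',st[i,4],rect(P[l==i][:,:2]))
E
python3 - <<'E'
from h import *
s,c,P=wrist();cv2.imwrite('pics/w1.png',c['pixels'][...,::-1]);print(c['tool_from_camera'].round(3).tolist())
module(P,box=(.3,.8,-.35,0));go(s,.69,-.207,.25,-98.3);go(s,.69,-.207,.035,-98.3)
E
```

```text
[[1.0, -0.0, -0.0, 0.002], [0.0, 0.965, 0.262, -0.065], [0.0, -0.262, 0.965, -0.118], [0.0, 0.0, 0.0, 1.0]]
module 8656 (array([ 582.6, -195.2]), array([110. , 131.5]), 78.44)
tool delta mm [17.7 18.9 -3.6] turn 7.3
tool delta mm [ 19.4  17.  211.4] turn 7.3
```

View pics/w1.png

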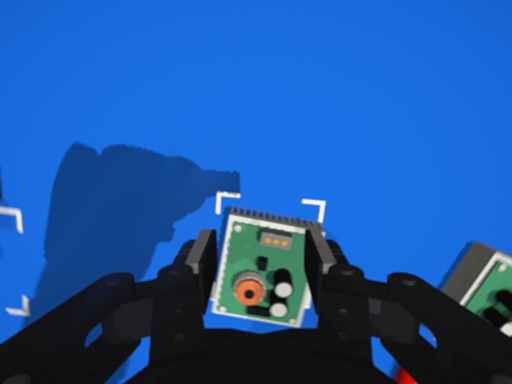

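The wrist picture shows the module in its marks at (270,265), terminal block on the far side, and its clear far face at about (270,215). The wrist measurement agrees with the top camera.

Emit:
apply_moves(series="0.019 0.017 0 7.1 0.5;0 0 0.03 0 0.5;0 0 0.03 0 0.5;0 0 0.03 0 0.5;0 0 0.03 0 0.5;0 0 0.03 0 0.5;0 0 0.025 0 0.5;0 0 0.018 0 0.5;0 0 0.008 0 0.5;0 0 0 0 0.5")

```text
t: 2.65
ee_pos: [0.6854, -0.2079, 0.0353]
orientation: [3.13, 0.008, -1.69]
ft_force: [-1.6, 1.1, 0.6]
width: 0.0426
```

Run:
```python
from h import *
from station import *
s=get_state();print(s['ft_force'],s['joint_positions'])
go(s,.69,-.207,.037,-98.3)
```

```text
[-1.6412177   1.11953063  0.56190291] [-0.40955097  0.71547807  0.1258293   0.99476308  0.00385051  2.85104939]
tool delta mm [-1.5 -4.5 -1.7] turn 1.5
```

Emit:
apply_moves(series="0 0.008 0 1.5 0.5;0 0.008 0 0 0.5;0 0.008 0 0 0.5;0 0.008 0 0 0.5;0 0.008 0 0 0.5;0 0.008 0 0 0.5;0 0.008 0 0 0.5;0 0.008 0 0 0.5;0 0.008 0 0 0.5;0 0.008 0 0 0.5;0 0.006 0 0 0.5;0 0.002 0 0 0.5")

```text
t: 3.65
ee_pos: [0.5964, -0.1977, 0.0451]
orientation: [-3.139, 0.004, -1.704]
ft_force: [4.0, -0.4, -2.0]
width: 0.0427
```

```bash
cat > m.py <<'E'
from h import *
from station import *
c=capture('top');cv2.imwrite('pics/t.png',c['pixels'][...,::-1]);P=cloud(c)
module(P,box=(.3,.8,-.35,.3))
s=get_state();print(s['t'],s['ee_pos'],np.rad2deg(s['orientation']),s['ft_force'])
E
python3 m.py
```

```text
module 14 (array([685.5, 145.8]), array([ 6.1, 11.4]), 15.9)
3.7 [ 0.59627673 -0.19764895  0.04508271] [-179.86742611    0.25283855  -97.65649912] [-3.24643653e-01 -3.17578153e-01 -3.23429495e-04]
```

Emit:
apply_moves(series="0 -0.02 0 0 0.5;0 -0.005 -0.03 0 0.5;0 0 -0.04 0 0.5;0 0 -0.04 0 0.5;0 0 -0.04 0 0.5;0 0 -0.03 0 0.5;0 0 0 0 0.5")

```text
t: 4.28
ee_pos: [0.6174, -0.2005, 0.2297]
orientation: [3.13, 0.007, -1.705]
ft_force: [1.0, -1.0, 0.3]
width: 0.0428
```

```bash
python3 - <<'E'
from h import *
s,c,P=wrist();cv2.imwrite('pics/w2.png',c['pixels'][...,::-1])
print(s['ee_pos'],np.rad2deg(s['orientation']))
module(P,box=(.3,.8,-.35,0))
E
python3 m.py
```

```text
[ 0.61742165 -0.20054132  0.22965346] [179.34250377   0.39017023 -97.67280673]
module 10208 (array([ 520.2, -190.2]), array([110.1, 130.7]), 82.33)
module 15 (array([685.6, 145.8]), array([ 6.4, 11.6]), 17.48)
4.3833 [ 0.61653772 -0.20012217  0.22480539] [179.07741064   0.47707455 -97.67905681] [-0.71839804  0.24995979  0.26812374]
```

Emit:
apply_moves(series="0.022 0.028 0 -7.1 0.5;0.022 0.028 0 0 0.5;0.022 0.028 0 0 0.5;0.022 0.028 0 0 0.5;0 0 0 -7.1 0.5;0 0 0 -7.1 0.5;0 0 0 -7.1 0.5;0 0 0 -7.1 0.5;0 0 0 -7.1 0.5;0 0 0 -7.1 0.5;0 0 0 -7.1 0.5;0 0 0 -7.1 0.5;0 0 0 -7.1 0.5;0 0 0 -7.1 0.5;0 0 0 -7.1 0.5;0 0 0 -7.1 0.5;0 0 0 -7.1 0.5;0 0 0 -7.1 0.5;0 0 0 -7.1 0.5;0 0 0 -7.1 0.5")

```text
t: 6.05
ee_pos: [0.4802, -0.2766, 0.1887]
orientation: [-3.072, 0.041, 0.43]
ft_force: [0.0, 0.5, -0.1]
width: 0.0427
```

Emit:
apply_moves(series="0 0 0 -7.1 0.5;0 0 0 -7.1 0.5;0 0 0 -7.1 0.5;0 0 0 -7.1 0.5;0 0 0 -7.1 0.5;0 0 0 -7.1 0.5;0 0 0 -7.1 0.5;0 0 0 -7.1 0.5;0 0 0 -7.1 0.5;0 0 0 -7.1 0.5;0 0 0 -7.1 0.5;0 0 0 -7.1 0.5;0 0 0 -7.1 0.5;0 0 0 -7.1 0.5;0 0 0 -7.1 0.5;0 0 0 -7.1 0.5;0 0 0 -7.1 0.5;0 0 0 -7.1 0.5;0 0 0 -7.1 0.5;0 0 0 -7.1 0.5")

```text
t: 7.72
ee_pos: [0.4625, -0.2637, 0.1528]
orientation: [3.084, -0.133, 2.932]
ft_force: [-0.2, -0.2, -0.4]
width: 0.0428
```

```bash
python3 - <<'E'
from h import *
s,c,P=wrist()
print(s['t'],s['ee_pos'],np.rad2deg(s['orientation']),s['joint_positions'])
module(P,box=(.3,.8,-.35,0));go(s,.494,-.275,.035,171.7)
E
python3 m.py
```

```text
7.7167 [ 0.46245473 -0.26373712  0.15278019] [176.72731049  -7.63046182 167.97385108] [-0.6677576   0.42301202 -0.10203851  1.19040082 -0.00739066 -2.02431241]
module 10653 (array([ 519.5, -190.4]), array([111.1, 130.3]), 82.34)
tool delta mm [-48.5 -10.8 111.9] turn -3.7
module 1074 (array([ 520.1, -188. ]), array([110.3, 131.7]), 82.38)
7.8167 [ 0.46245162 -0.26372758  0.15284589] [176.75196981  -7.64584489 167.76386379] [ 0.85431848  0.219653   -0.0131706 ]
```

Emit:
apply_moves(series="0 0 0 0 0.5;0 0 0 0 0.5;0 0 0 0 0.5;0 0 0 0 0.5;0 0 0 0 0.5;0 0 0 0 0.5")

```text
t: 8.32
ee_pos: [0.4612, -0.2628, 0.1504]
orientation: [3.085, -0.139, 2.912]
ft_force: [-0.4, -0.2, -0.1]
width: 0.0427
```

Emit:
apply_moves(series="0 0 -0.03 0 0.5;0 0 -0.03 0 0.5;0 0 0 0 0.5")

```text
t: 8.57
ee_pos: [0.4676, -0.2673, 0.2108]
orientation: [3.084, -0.142, 2.91]
ft_force: [0.3, -0.2, 0.5]
width: 0.0427
```

Emit:
apply_moves(series="0 0 0 -3.6 0.5;0 0 0 0 0.5;0 0 0 0 0.5")

```text
t: 8.82
ee_pos: [0.4684, -0.2679, 0.2121]
orientation: [3.077, -0.136, 2.972]
ft_force: [1.0, 1.1, 0.3]
width: 0.0425
```

Emit:
apply_moves(series="-0.024 0 0 0 0.5;-0.024 0 0 0 0.5;0 0 0 0 0.5")

```text
t: 9.07
ee_pos: [0.5157, -0.2759, 0.2051]
orientation: [3.077, -0.137, 2.965]
ft_force: [1.4, -0.8, -0.2]
width: 0.0427
```

```bash
cat >> h.py <<'E'
def pts(s):
    R=Ro.from_euler('xyz',s['orientation']).as_matrix();f=lambda *p:(R@np.array(p)/1000+s['ee_pos']).round(4)
    print('zaxis',R[:,2].round(3),'tips',f(30,0,22),f(-30,0,22),'body low',min(f(a,b,-48)[2] for a in(-43,43) for b in(-43,43)))
E
python3 - <<'E'
from h import *
from station import *
s=get_state();pts(s);go(s,.494,-.275,.036,171.7);go(s,.494,-.275,.205,171.7)
E
```

```text
zaxis [-0.123  0.087 -0.989] tips [ 0.4837 -0.2687  0.1875] [ 0.5422 -0.2792  0.1793] body low 0.244
tool delta mm [ -1.8 -13.9 170. ] turn -1.8
tool delta mm [21.3 -3.1  2.9] turn -1.8
```

Emit:
apply_moves(series="-0.002 -0.014 0.01 -1.8 0.5;0 0 0.035 0 0.5;0 0 0.035 0 0.5;0 0 0.035 0 0.5;0 0 0.03 0 0.5;0 0 0.015 0 0.5;0 0 0 0 0.5")

```text
t: 9.65
ee_pos: [0.4934, -0.2752, 0.0378]
orientation: [3.075, -0.135, 2.986]
ft_force: [0.4, 1.0, -0.2]
width: 0.0431
```

Run:
```python
from h import *
from station import *
s=get_state();pts(s);go(s,.494,-.275,.036,171.7);go(s,.494+.25*.144,-.275+.25*.9895,.036,171.7);print(s['ee_pos'])
```

```text
zaxis [-0.123  0.087 -0.989] tips [ 0.4613 -0.2687  0.0201] [ 0.52   -0.2779  0.012 ] body low 0.0767
tool delta mm [-0.8  0.2  1.8] turn -0.6
tool delta mm [  1.8 249.6  18.8] turn -0.6
[ 0.4933632  -0.27520569  0.0378418 ]
```

Emit:
apply_moves(series="0 0.008 0.0006 0 0.5;0 0.008 0.0006 0 0.5;0 0.01 0.0008 0 0.5;0 0.01 0.0008 0 0.5;0 0.01 0.0008 0 0.5;0 0.01 0.0008 0 0.5;0 0.01 0.0008 0 0.5;0 0.01 0.0008 0 0.5;0 0.01 0.0008 0 0.5;0 0.01 0.0008 0 0.5")

```text
t: 10.48
ee_pos: [0.5114, -0.1731, 0.0411]
orientation: [3.081, -0.13, 2.982]
ft_force: [-0.2, -4.4, -0.1]
width: 0.0428
```

```bash
cat > st.py <<'E'
from h import *
from station import *
import sys
s=get_state();pts(s);print(s['t'],s['ee_pos'],np.rad2deg(s['orientation'][2]),s['ft_force'].__class__,np.round(s['ft_force'],1))
bx,by=float(sys.argv[1])/1000,float(sys.argv[2])/1000
B=np.array([.5885,.186]);a=np.deg2rad(-8.3);X=np.array([np.cos(a),np.sin(a)]);Y=np.array([-X[1],X[0]])
d=np.array(s['ee_pos'][:2])-B;print('tool in bay mm',(d@X*1e3).round(1),(d@Y*1e3).round(1))
g=B+bx*X+by*Y;go(s,g[0],g[1],float(sys.argv[3])/1000,float(sys.argv[4]))
E
python3 st.py -28 -130 36 171.7
```

```text
zaxis [-0.118  0.08  -0.99 ] tips [ 0.4795 -0.1666  0.0232] [ 0.5382 -0.1761  0.0154] body low 0.0804
10.4833 [ 0.51144873 -0.1731471   0.04110107] 170.83087576019716 <class 'numpy.ndarray'> [-0.2 -4.4 -0.1]
tool in bay mm -24.4 -366.5
tool delta mm [  6.5 235.6  20.3] turn -0.9
```

Emit:
apply_moves(series="0.0003 0.012 0.0014 -0.9 0.5;0.0003 0.012 0.0012 0 0.5;0.0003 0.012 0.0012 0 0.5;0.0003 0.012 0.0012 0 0.5;0.0003 0.012 0.0012 0 0.5;0.0003 0.012 0.0012 0 0.5;0.0003 0.012 0.0012 0 0.5;0.0003 0.012 0.0012 0 0.5;0.0003 0.012 0.0012 0 0.5;0.0003 0.012 0.0012 0 0.5;0.0003 0.012 0.0012 0 0.5;0.0003 0.012 0.0012 0 0.5;0.0003 0.012 0.0012 0 0.5;0.0003 0.012 0.0012 0 0.5;0.0003 0.012 0.0012 0 0.5;0.0003 0.012 0.0012 0 0.5;0.0003 0.012 0.0012 0 0.5;0.0003 0.008 0.001 0 0.5;0 0.004 0 0 0.5")

```text
t: 12.07
ee_pos: [0.544, 0.0528, 0.0404]
orientation: [3.108, -0.108, 2.993]
ft_force: [0.3, -3.3, -2.4]
width: 0.0426
```

```bash
python3 st.py -28 -130 36 171.7
```

```text
zaxis [-0.102  0.05  -0.994] tips [0.5123 0.0583 0.0218] [0.5713 0.0495 0.0153] body low 0.082
12.0667 [0.54400663 0.05279346 0.04041754] 171.46020132975752 <class 'numpy.ndarray'> [ 0.3 -3.3 -2.4]
tool in bay mm -24.8 -138.2
tool delta mm [2.7 8.1 5. ] turn -0.2
```

Emit:
apply_moves(series="0 -0.02 0 0 0.5;0 -0.03 -0.01 0 0.5;0 -0.02 -0.035 0 0.5;0 0 -0.04 0 0.5;0 0 -0.04 0 0.5;0 0 -0.03 0 0.5;0 0 0 0 0.5;0 0 0 0 0.5")

```text
t: 12.73
ee_pos: [0.5464, -0.0186, 0.1981]
orientation: [3.099, -0.114, 2.999]
ft_force: [0.0, 0.4, -0.9]
width: 0.0429
```

```bash
cat > look.py <<'E'
from h import *
import sys
s,c,P=wrist();cv2.imwrite(f'pics/{sys.argv[1]}.png',c['pixels'][...,::-1]);np.savez('w.npz',P=P,I=c['pixels'])
print(s['t'],s['ee_pos'],np.rad2deg(s['orientation']))
module(P,box=(.4,.66,-.1,.3))
I=c['pixels'].astype(int);z=P[...,2]
m=(I.min(-1)>140)&(np.ptp(I,axis=-1)<50)&(abs(z)<.01)&(P[...,0]>.47)&(P[...,0]<.72)&(P[...,1]>.06)&(P[...,1]<.27)
k,l,st,ce=cv2.connectedComponentsWithStats(m.astype(np.uint8),connectivity=8)
for i in range(1,k):
    if st[i,4]>15:
        q=P[l==i];print(st[i,4],ce[i].round(),q.mean(0).round(4), rect(q[:,:2]))
E
python3 look.py w3
```

```text
12.7333 [ 0.54640179 -0.01862626  0.19814073] [177.5808227   -6.51300195 171.84594858]
module 7296 (array([553. , 108.3]), array([ 94.2, 103.4]), 80.73)
```

View pics/w3.png

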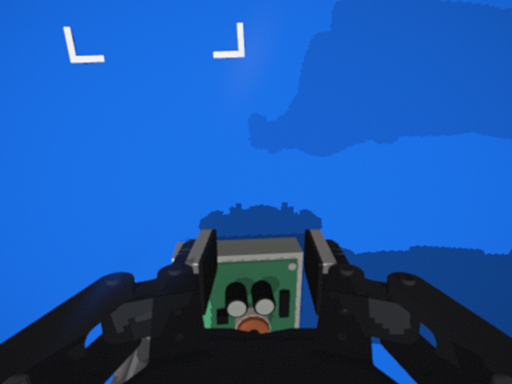

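The image's up direction is world −y, so this shows the vacated start marks at (85,45) and (230,40) and only the near edge of the module. The top camera should serve for the bay.

Run:
```python
from h import *
from station import *
c=capture('top');P=cloud(c);I=c['pixels'].astype(int);z=P[...,2]
module(P,box=(.4,.66,-.1,.3))
m=(I.min(-1)>140)&(np.ptp(I,axis=-1)<60)&(abs(z)<.012)&(P[...,0]>.47)&(P[...,0]<.72)&(P[...,1]>.06)&(P[...,1]<.27)
k,l,st,ce=cv2.connectedComponentsWithStats(m.astype(np.uint8),connectivity=8)
for i in range(1,k):print(st[i,4],ce[i].round(),P[l==i].mean(0).round(4))
cv2.imwrite('pics/t2.png',cv2.resize(c['pixels'][90:250,130:350,::-1],None,fx=3.6,fy=3.6,interpolation=cv2.INTER_CUBIC))
```

```text
module 341 (array([573.2, 145.4]), array([ 53.3, 131. ]), 81.21)
19 [189. 145.] [ 6.633e-01  2.344e-01 -5.000e-04]
12 [221. 149.] [6.513e-01 1.194e-01 3.000e-04]
3 [215. 150.] [ 0.6466  0.1398 -0.0014]
22 [183. 181.] [ 0.5285  0.2516 -0.0014]
```

View pics/t2.png

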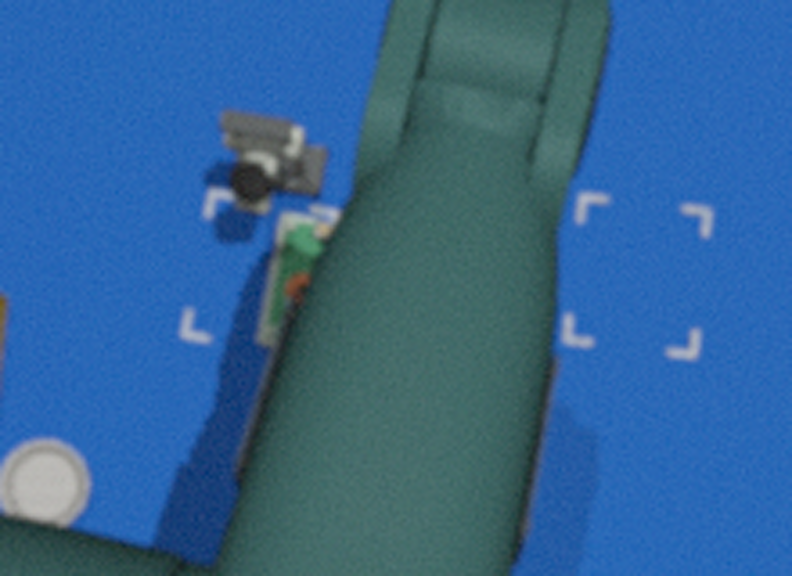

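The module is at about (−9.5, −71) mm in the bay frame and square to it. Before pushing under the head I'll check how the wrist overhangs.

Run:
```python
from h import *
from station import *
s=get_state()
for n in('top','scene'):
    c=capture(n);P=cloud(c);z=P[...,2];m=(z>.1)&(P[...,0]>.3)&(P[...,0]<1)&(P[...,1]>-.2)&(P[...,1]<.3)
    q=P[m]-s['ee_pos']
    print(n,'rel TCP: dx bin: ymin ymax zmin zmax')
    for a in np.arange(-.1,.25,.025):
        r=q[(q[:,0]>=a)&(q[:,0]<a+.025)&(q[:,1]<.12)&(q[:,1]>-.15)]
        if len(r):print(a.round(3),len(r),np.percentile(r,2,0).round(3)[1:],np.percentile(r,98,0).round(3)[1:])
cv2.imwrite('pics/s2.png',c['pixels'][...,::-1])
```

```text
top rel TCP: dx bin: ymin ymax zmin zmax
-0.1 906 [-0.051  0.457] [0.069 0.493]
-0.075 788 [-0.053  0.45 ] [0.061 0.485]
-0.05 750 [-0.056  0.452] [0.052 0.476]
-0.025 801 [-0.066  0.424] [0.048 0.467]
-0.0 731 [-0.072  0.434] [0.042 0.465]
0.025 802 [-0.076  0.436] [0.038 0.46 ]
0.05 648 [-0.079  0.434] [0.034 0.456]
0.075 263 [-0.075  0.423] [0.029 0.45 ]
0.1 10 [0.005 0.412] [0.024 0.429]
scene rel TCP: dx bin: ymin ymax zmin zmax
-0.1 284 [0.059 0.396] [0.079 0.457]
-0.075 416 [0.006 0.068] [0.072 0.46 ]
-0.05 666 [-0.003  0.011] [0.062 0.462]
-0.025 887 [-0.002 -0.004] [0.054 0.463]
-0.0 1752 [-0.047  0.057] [0.049 0.463]
0.025 2192 [-0.055  0.006] [0.047 0.458]
0.05 2188 [-0.069  0.045] [0.043 0.454]
0.075 2961 [-0.075  0.232] [0.037 0.444]
0.1 407 [-0.01   0.366] [0.031 0.429]
```

View pics/s2.png

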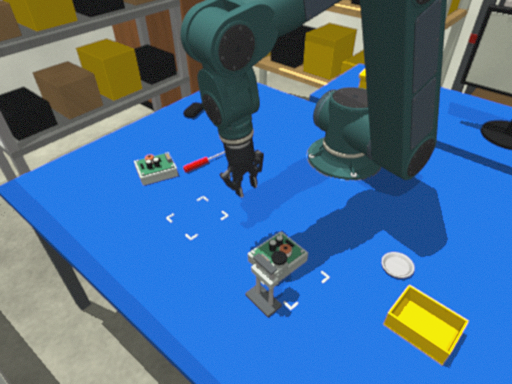

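The wrist is slim and only widens more than 0.23 m above the TCP, so there is clearance. The scene view shows the module at (280,255), upright next to the head.

```bash
python3 st.py -25 -165 36 171.7
```

```text
zaxis [-0.11   0.058 -0.992] tips [ 0.5135 -0.0132  0.1777] [ 0.5725 -0.0217  0.1707] body low 0.2369
12.9333 [ 0.5454549  -0.01871602  0.19606039] 171.8568319125984 <class 'numpy.ndarray'> [ 0.1 -0.   0.5]
tool in bay mm -13.0 -208.8
tool delta mm [ -7.   37.1 162. ] turn 0.2
```

Emit:
apply_moves(series="-0.0015 0.007 0.03 0 0.5;-0.0015 0.007 0.03 0 0.5;-0.0015 0.007 0.03 0 0.5;-0.0015 0.007 0.03 0 0.5;-0.0015 0.007 0.03 0 0.5;0 0.002 0.01 0 0.5;0 0 0 0 0.5")

```text
t: 13.52
ee_pos: [0.5363, 0.0296, 0.026]
orientation: [3.099, -0.124, 3.0]
ft_force: [7.3, -5.3, 21.4]
width: 0.0426
```

```bash
python3 st.py -25 -68 37 171.7
```

```text
zaxis [-0.116  0.059 -0.991] tips [0.5043 0.0351 0.0079] [5.632e-01 2.670e-02 5.000e-04] body low 0.0664
13.5167 [0.53630583 0.02962986 0.02597772] 171.8714585370075 <class 'numpy.ndarray'> [ 7.3 -5.3 21.4]
tool in bay mm -29.1 -162.3
tool delta mm [-3.  94.7 -7.5] turn 0.2
```

Emit:
apply_moves(series="0 0 -0.012 0 0.5;-0.0003 0.008 0.0004 0 0.5;-0.0003 0.008 0.0004 0 0.5;-0.0003 0.008 0.0004 0 0.5;-0.0003 0.008 0.0004 0 0.5;-0.0003 0.008 0.0004 0 0.5;-0.0003 0.008 0.0004 0 0.5;-0.0003 0.008 0.0004 0 0.5;-0.0003 0.008 0.0004 0 0.5;-0.0003 0.008 0.0004 0 0.5;-0.0003 0.006 0.0004 0 0.5;0 0.004 0 0 0.5;0 0.001 0 0 0.5")

```text
t: 14.6
ee_pos: [0.5512, 0.1153, 0.0361]
orientation: [3.116, -0.126, 2.996]
ft_force: [0.7, -4.7, 0.8]
width: 0.0428
```

```bash
python3 st.py -25 -67.5 37 171.7
```

```text
zaxis [-0.12   0.043 -0.992] tips [0.5191 0.1206 0.018 ] [0.578  0.1119 0.0105] body low 0.0772
14.6 [0.55123648 0.11528695 0.03605739] 171.6591450984802 <class 'numpy.ndarray'> [ 0.7 -4.7  0.8]
tool in bay mm -26.7 -75.4
tool delta mm [-1.5  7.9 -0.9] turn -0.0
```

Emit:
apply_moves(series="0 0.004 0 0 0.5;0 0.003 0 0 0.5;0 0.001 0 0 0.5")

```text
t: 14.85
ee_pos: [0.5521, 0.1238, 0.036]
orientation: [3.119, -0.126, 2.996]
ft_force: [-0.9, -6.3, 2.7]
width: 0.043
```

```bash
python3 st.py -25 -67.5 37 171.7
```

```text
zaxis [-0.121  0.04  -0.992] tips [0.52  0.129 0.018] [0.5789 0.1203 0.0104] body low 0.0773
14.85 [0.55210952 0.12375724 0.03602832] 171.65600920101573 <class 'numpy.ndarray'> [-0.9 -6.3  2.7]
tool in bay mm -27.0 -66.8
tool delta mm [-1.9 -0.6 -1.2] turn -0.0
```

Emit:
apply_moves(series="0 -0.02 0 0 0.5;0 -0.03 0 0 0.5;0 -0.03 -0.02 0 0.5;0 -0.02 -0.04 0 0.5;0 0 -0.04 0 0.5;0 0 -0.04 0 0.5;0 0 0 0 0.5")

```text
t: 15.43
ee_pos: [0.5522, 0.019, 0.175]
orientation: [3.114, -0.132, 3.0]
ft_force: [1.1, 0.9, 1.3]
width: 0.0424
```

```bash
python3 st.py -100 0 190 81.7
python3 - <<'E'
from h import *
from station import *
c=capture('top');P=cloud(c);module(P,box=(.4,.66,0.05,.3))
E
```

```text
zaxis [-0.126  0.045 -0.991] tips [0.52   0.0242 0.1571] [0.5789 0.0158 0.1492] body low 0.2157
15.4333 [0.55219716 0.01897111 0.17498506] 171.9063445254371 <class 'numpy.ndarray'> [1.1 0.9 1.3]
tool in bay mm -11.8 -170.5
tool delta mm [ 88.8 170.9   1.3] turn 90.2
module 468 (array([582.4, 215.3]), array([ 64.5, 128.8]), 75.76)
```

Emit:
apply_moves(series="0.03 0 -0.01 0 0.5;0.03 0 -0.01 0 0.5;0.03 0 -0.01 0 0.5;0 0 -0.001 7 0.5;0 0 -0.001 7 0.5;0 0 -0.001 7 0.5;0 0 -0.001 7 0.5;0 0 -0.001 7 0.5;0 0 -0.001 7 0.5;0 0 -0.001 7 0.5;0 0 -0.001 7 0.5;0 0 -0.001 7 0.5;0 0 -0.001 7 0.5;0 0 -0.001 7 0.5;0 0 -0.001 7 0.5;0 0 -0.001 7 0.5")

```text
t: 16.82
ee_pos: [0.4597, 0.0389, 0.2167]
orientation: [-2.99, -0.028, 1.374]
ft_force: [-0.0, -0.2, 0.5]
width: 0.0428
```

```bash
python3 st.py -110 0 190 81.7;python3 - <<'E'
from h import *
from station import *
c=capture('top');P=cloud(c);module(P,box=(.4,.66,0.05,.3));I=c['pixels'].astype(int)
cv2.imwrite('pics/t3.png',cv2.resize(c['pixels'][100:210,160:270,::-1],None,fx=5,fy=5,interpolation=cv2.INTER_CUBIC))
E
```

```text
zaxis [-0.142  0.057 -0.988] tips [0.4625 0.0696 0.1958] [0.4507 0.0108 0.1941] body low 0.2565
16.8167 [0.45972826 0.03892362 0.21670567] 78.7301742298589 <class 'numpy.ndarray'> [-0.  -0.2  0.5]
tool in bay mm -106.2 -164.1
tool delta mm [162.9  -7.5  32.8] turn -3.0
module 451 (array([585.2, 217. ]), array([ 50.9, 130.9]), 81.8)
```

View pics/t3.png

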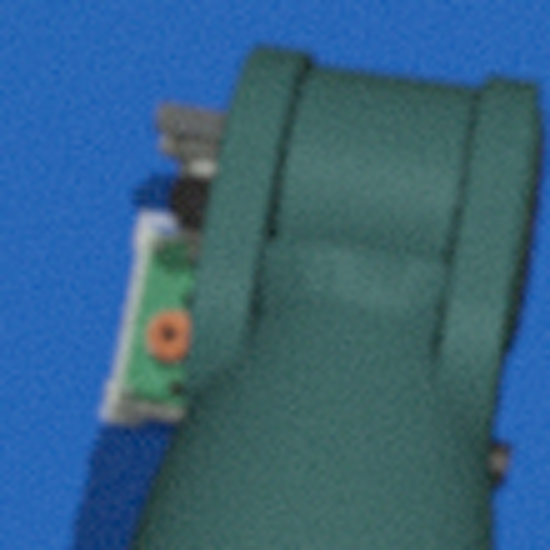

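The module is square to the bay, with about 8 mm still to go in +x. Only its left part is visible past the arm, at (150,320). Next I'll move in front of its −x face.

Emit:
apply_moves(series="0.033 -0.0015 0.001 -3 0.5;0.033 -0.0015 0.001 0 0.5;0.033 -0.0015 0.001 0 0.5;0.033 -0.0015 0.001 0 0.5;0.031 -0.0015 0.001 0 0.5;0 0 0 0 0.5;0 0 0 0 0.5")

```text
t: 17.45
ee_pos: [0.4764, 0.2103, 0.2133]
orientation: [-2.986, -0.039, 1.437]
ft_force: [-0.3, -0.4, 0.4]
width: 0.0426
```

```bash
sed -i 's/-.1,.3))/.05,.3))/' look.py; python3 look.py w4; python3 st.py -110 0 38 81.7
```

```text
17.45 [0.47640667 0.21025977 0.21331495] [-171.08811415   -2.25576937   82.31720452]
module 7362 (array([559.8, 195.2]), array([96.6, 89.1]), 81.16)
66 [191. 236.] [0.5049 0.1362 0.0017] (array([506.2, 137.1]), array([13.3,  7.9]), 83.04)
165 [299. 242.] [0.5288 0.2539 0.0017] (array([532.6, 248.9]), array([20.5, 28.6]), 82.4)
zaxis [-0.149  0.06  -0.987] tips [0.4771 0.241  0.1928] [0.469  0.1816 0.1904] body low 0.2523
17.5 [0.47632779 0.21000317 0.21329277] 82.27043130549006 <class 'numpy.ndarray'> [-1. -0. -0.]
tool in bay mm -114.5 7.6
tool delta mm [-14.5  31.5 172.1] turn 0.6
```

View pics/w4.png

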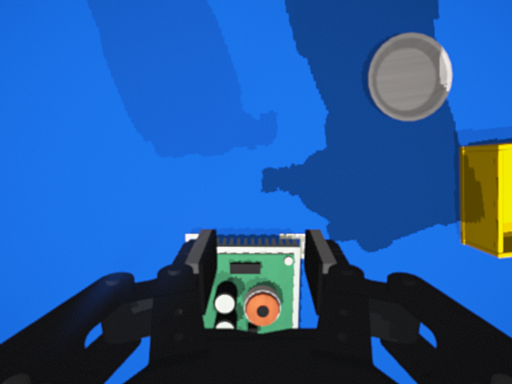

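The near marks at (190,236) and (299,242) lie right at the module's near face, and the module is laterally centred, which matches the top view. Now I'll descend and make the short +x push.

Emit:
apply_moves(series="-0.003 0.006 0.03 0.6 0.5;-0.003 0.006 0.03 0 0.5;-0.003 0.006 0.03 0 0.5;-0.003 0.006 0.03 0 0.5;-0.002 0.004 0.02 0 0.5;0 0.001 0.01 0 0.5;0 0 0 0 0.5")

```text
t: 18.08
ee_pos: [0.4801, 0.1962, 0.0535]
orientation: [-2.987, -0.041, 1.432]
ft_force: [-1.0, 0.2, -0.1]
width: 0.0431
```

```bash
python3 st.py -90 0 40 81.7;python3 st.py -77 0 40 81.7
```

```text
zaxis [-0.147  0.061 -0.987] tips [0.481  0.2272 0.033 ] [0.4727 0.1678 0.0306] body low 0.0926
18.0833 [0.48006497 0.19615722 0.05353487] 82.02520288027551 <class 'numpy.ndarray'> [-1.   0.2 -0.1]
tool in bay mm -108.8 -5.6
tool delta mm [ 4.9 20.7 10.7] turn 0.3
zaxis [-0.147  0.061 -0.987] tips [0.481  0.2272 0.033 ] [0.4727 0.1678 0.0306] body low 0.0926
18.0833 [0.48006497 0.19615722 0.05353487] 82.02520288027551 <class 'numpy.ndarray'> [-1.   0.2 -0.1]
tool in bay mm -108.8 -5.6
tool delta mm [ 4.9 33.5  8.7] turn 0.3
```

Emit:
apply_moves(series="0.003 0.006 0.006 0.3 0.5;0.002 0.006 0.005 0 0.5;0 0.006 -0.001 0 0.5;0 0.005 -0.001 0 0.5;0 0.004 -0.001 0 0.5;0 0.002 0 0 0.5;0 0 0 0 0.5")

```text
t: 18.67
ee_pos: [0.5115, 0.1963, 0.0425]
orientation: [-2.987, -0.041, 1.426]
ft_force: [-3.0, 0.8, -1.7]
width: 0.0428
```

```bash
python3 st.py -77 0 40 81.7
```

```text
zaxis [-0.146  0.062 -0.987] tips [0.5126 0.2273 0.022 ] [0.5039 0.168  0.0196] body low 0.0815
18.6667 [0.51146072 0.19627096 0.04251878] 81.72144659596913 <class 'numpy.ndarray'> [-3.   0.8 -1.7]
tool in bay mm -77.7 -1.0
tool delta mm [0.9 1.1 2.4] turn 0.0
```

Emit:
apply_moves(series="0 -0.02 0 0 0.5;0 -0.03 0 0 0.5;0 -0.02 -0.03 0 0.5;0 0 -0.04 0 0.5;0 0 -0.04 0 0.5;0 0 -0.04 0 0.5;-0.035 0 -0.01 0 0.5;-0.04 0 0 0 0.5;-0.04 0 0 0 0.5;-0.04 0 0 0 0.5;-0.04 0 0 0 0.5;-0.04 0 0 0 0.5;-0.04 0 0 0 0.5;-0.035 0 0 0 0.5;0 0 0 0 0.5")

```text
t: 19.92
ee_pos: [0.4216, -0.1232, 0.2124]
orientation: [-3.009, -0.039, 1.437]
ft_force: [-0.5, 0.4, 0.3]
width: 0.0425
```

Run:
```python
from h import *
from station import *
s=get_state();pts(s)
Is=[]
for i in range(6):
    c=capture('top');Is.append(c['pixels'].astype(float))
    if i<2: P=cloud(c);module(P,box=(.4,.66,0.05,.3));module(P,lo=.028,hi=.045,box=(.4,.66,0.05,.3))
I=np.mean(Is,0)
np.save('topI.npy',I)
cv2.imwrite('pics/t4.png',cv2.resize(I[110:205,165:255,::-1].astype(np.uint8),None,fx=6,fy=6,interpolation=cv2.INTER_CUBIC))
```

```text
zaxis [-0.126  0.056 -0.99 ] tips [ 0.4228 -0.0923  0.1918] [ 0.4148 -0.1517  0.1895] body low 0.2526
module 1126 (array([584.8, 186.5]), array([111. , 130.8]), 81.97)
module 894 (array([584.6, 186.4]), array([110.9, 130.2]), 82.31)
module 1125 (array([584.7, 186.5]), array([110.8, 130.6]), 82.33)
module 886 (array([584.7, 186.6]), array([110.7, 130.6]), 82.45)
```

View pics/t4.png

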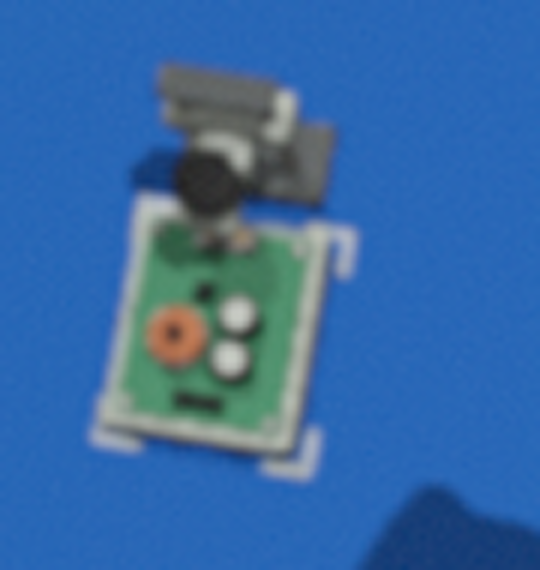

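```bash
cat > fit.py <<'E'
from h import *
from scipy.optimize import differential_evolution
from scipy.ndimage import map_coordinates
def proj(c,p):
    T=np.linalg.inv(c['T']);q=p@T[:3,:3].T+T[:3,3];q=q@c['camera_matrix'].T
    return q[...,:2]/q[...,2:]
for n in('top','scene'):
    c=np.load(n+'.npz');W=c['pixels'].astype(float);W=W[...,0]  # red: low on blue cloth
    t=np.linspace(0,1,15)
    def L(e,arm,which):
        o=[]
        for sx,sy in which:
            X,Y=(.071+e)*sx,(.061+e)*sy
            o+= [np.stack([X-sx*t*arm,Y+0*t],1),np.stack([X+0*t,Y-sy*t*arm],1)]
        return np.concatenate(o)
    def cost(v,cn,ret=False):
        x,y,a,e=v;R=np.array([[np.cos(a),-np.sin(a)],[np.sin(a),np.cos(a)]])
        s=0
        for k,w in((0,1),(-.009,-.5),(.009,-.5)):
            p=L(e+k,.02,cn)@R.T+[x,y];uv=proj(c,np.c_[p,0*p[:,0]])
            s+=w*map_coordinates(W,[uv[:,1],uv[:,0]],order=1).mean()
        return -s
    al=[(1,1),(1,-1),(-1,1),(-1,-1)]
    for nm,c0,cn in(('bay',(.5885,.186),al),('bay no +x+y',(.5885,.186),al[1:]),('bay no +x',(.5885,.186),al[2:]+[al[0]])):
        r=differential_evolution(cost,[(c0[0]-.012,c0[0]+.012),(c0[1]-.012,c0[1]+.012),(-.22,-.06),(-.006,.006)],args=(cn,),seed=1,tol=1e-6)
        print(n,nm,(r.x*1e3).round(1),'deg',np.rad2deg(r.x[2]).round(2),round(r.fun,1))
E
python3 fit.py
```

```text
top bay [ 587.9  185.1 -144.7    2.3] deg -8.29 -100.9
top bay no +x+y [ 587.8  185.  -144.7    2.2] deg -8.29 -101.6
top bay no +x [ 588.   185.1 -144.4    2.3] deg -8.27 -101.0
scene bay [ 587.2  186.6 -142.     2.5] deg -8.14 -142.2
scene bay no +x+y [ 587.4  187.  -139.3    2.7] deg -7.98 -123.7
scene bay no +x [ 587.1  186.7 -143.4    2.4] deg -8.22 -183.3
```

The bay fit gives (587.9, 185.1) mm at −8.3°, and the module is at (584.7, 186.5) mm at −7.8°. So it is 3.4 mm short in x and 0.9 mm off in y, inside the marks. I'll nudge it about 3 mm more in +x.

Emit:
apply_moves(series="0.04 0 0 0 0.5;0.04 0 0 0 0.5;0.04 0 0 0 0.5;0.04 0 0 0 0.5;0.04 0 0 0 0.5;0.04 0 0 0 0.5;0.04 0 0 0 0.5;0.03 0 0 0 0.5;0 0 0 0 0.5")

```text
t: 20.97
ee_pos: [0.4593, 0.2083, 0.2261]
orientation: [-3.011, -0.042, 1.453]
ft_force: [0.8, -0.7, -0.5]
width: 0.0426
```

```bash
python3 st.py -110 0 50 81.7
```

```text
zaxis [-0.125  0.057 -0.991] tips [0.4601 0.2393 0.2056] [0.4531 0.1798 0.2031] body low 0.2663
20.9667 [0.45934232 0.20829178 0.22613275] 83.22884681011918 <class 'numpy.ndarray'> [ 0.8 -0.7 -0.5]
tool in bay mm -131.0 3.4
tool delta mm [-11.4  43.7 171.6] turn 1.5
```

Emit:
apply_moves(series="-0.002 0.006 0.03 1.5 0.5;-0.002 0.006 0.03 0 0.5;-0.002 0.006 0.03 0 0.5;-0.002 0.006 0.03 0 0.5;-0.002 0.006 0.03 0 0.5;0 0.003 0.014 0 0.5;0 0 0.004 0 0.5;0 0 0 0 0.5")

```text
t: 21.63
ee_pos: [0.4661, 0.2139, 0.05]
orientation: [-3.014, -0.04, 1.447]
ft_force: [-0.3, -0.8, 0.3]
width: 0.0426
```

```bash
python3 st.py -75 0 40 81.7
```

```text
zaxis [-0.121  0.056 -0.991] tips [0.4672 0.2449 0.0294] [0.4597 0.1854 0.027 ] body low 0.0904
21.6333 [0.46610882 0.21393758 0.04999578] 82.88300258983158 <class 'numpy.ndarray'> [-0.3 -0.8  0.3]
tool in bay mm -125.1 10.0
tool delta mm [-11.4  50.7   3.1] turn 1.2
```

Emit:
apply_moves(series="-0.006 0.01 0.004 1.2 0.5;-0.005 0.01 0.002 0.3 0.5;0 0.009 0 0 0.5;0 0.006 0 0 0.5;0 0.004 0 0 0.5;0 0.002 0 0 0.5;0 0 0 0 0.5")

```text
t: 22.22
ee_pos: [0.5109, 0.197, 0.0419]
orientation: [-3.02, -0.039, 1.42]
ft_force: [-0.1, 0.2, -1.0]
width: 0.0428
```

```bash
python3 st.py -74.5 0 40 81.7
```

```text
zaxis [-0.114  0.057 -0.992] tips [0.513  0.2279 0.0212] [0.5039 0.1686 0.0189] body low 0.0826
22.2167 [0.51094897 0.19698656 0.04186737] 81.33191362871277 <class 'numpy.ndarray'> [-0.1  0.2 -1. ]
tool in bay mm -78.3 -0.3
tool delta mm [0.3 4.  1.4] turn -0.4
```

Emit:
apply_moves(series="0 0.002 0 -0.2 0.5;0 0.002 0 0 0.5;0 0 0 0 0.5")

```text
t: 22.47
ee_pos: [0.5121, 0.1968, 0.0417]
orientation: [-3.015, -0.04, 1.424]
ft_force: [-0.2, -0.4, 0.1]
width: 0.0426
```

```bash
python3 st.py -74.5 0 40 81.7
```

```text
zaxis [-0.12   0.057 -0.991] tips [0.5139 0.2277 0.0211] [0.5051 0.1684 0.0187] body low 0.0821
22.4667 [0.51213291 0.19680809 0.04170753] 81.59744903719222 <class 'numpy.ndarray'> [-0.2 -0.4  0.1]
tool in bay mm -77.1 -0.3
tool delta mm [0.3 2.8 1.4] turn -0.1
```

Emit:
apply_moves(series="0 0.004 0 0 0.5;0 0.002 0 0 0.5")

```text
t: 22.63
ee_pos: [0.5152, 0.1964, 0.0412]
orientation: [-3.01, -0.04, 1.425]
ft_force: [-10.8, 0.9, 11.6]
width: 0.0427
```

```bash
python3 st.py -74.5 0 40 81.7
```

```text
zaxis [-0.124  0.058 -0.991] tips [0.5168 0.2274 0.0206] [0.5081 0.168  0.0183] body low 0.0814
22.6333 [0.51519846 0.19641923 0.04124044] 81.65945928623469 <class 'numpy.ndarray'> [-10.8   0.9  11.6]
tool in bay mm -74.0 -0.3
tool delta mm [ 0.2 -0.3  1.3] turn -0.0
```

Emit:
apply_moves(series="0 -0.015 0 0 0.5;0 -0.03 0 0 0.5;0 -0.03 -0.02 0 0.5;0 0 -0.04 0 0.5;0 0 -0.04 0 0.5;0 0 -0.04 0 0.5;-0.035 0 -0.01 0 0.5;-0.04 0 0 0 0.5;-0.04 0 0 0 0.5;-0.04 0 0 0 0.5;-0.04 0 0 0 0.5;-0.04 0 0 0 0.5;-0.04 0 0 0 0.5;-0.035 0 0 0 0.5;0 0 0 0 0.5")

```text
t: 23.88
ee_pos: [0.412, -0.1208, 0.1968]
orientation: [-3.018, -0.035, 1.438]
ft_force: [-0.3, 0.8, -0.9]
width: 0.0429
```

Run:
```python
from h import *
from station import *
for i in range(2):
    c=capture('top');P=cloud(c);module(P,box=(.4,.66,0.05,.3));module(P,lo=.028,hi=.045,box=(.4,.66,0.05,.3))
c=capture('scene');P=cloud(c);module(P,lo=.028,hi=.06,box=(.4,.66,0.05,.3));q=P[(P[...,2]>.036)&(P[...,2]<.043)&(P[...,0]>.5)&(P[...,0]<.6)&(P[...,1]>.13)&(P[...,1]<.25)];A=np.c_[q[:,:2],np.ones(len(q))];print('board tilt',np.linalg.lstsq(A,q[:,2],rcond=None)[0].round(4))
```

```text
module 1112 (array([588.2, 186.1]), array([111.4, 130.8]), 81.93)
module 883 (array([588.2, 186.3]), array([111.2, 130.7]), 81.79)
module 1116 (array([588.7, 186.2]), array([111.8, 131.1]), 82.19)
module 886 (array([588.8, 186.2]), array([111.5, 131. ]), 82.02)
module 1122 (array([589.4, 185.6]), array([113.1, 131.9]), 81.33)
board tilt [ 0.0021 -0.0093  0.0401]
```

The module is at (588.5, 186.2) mm, −8.0°, against the bay at (587.9, 185.1) mm, −8.3°. That is within about 1 mm and 0.3°. Now I'll shut the gripper and go above the cap.

Emit:
apply_moves(series="0 0 -0.04 0 0;0.04 0 -0.02 0 0;0.04 0.025 0 0 0;0.04 0.03 0 0 0;0.04 0.03 0 0 0;0.035 0.03 0 0 0;0.035 0.03 0 0 0;0.03 0.02 0 0 0;0 0 0 0 0")

```text
t: 24.78
ee_pos: [0.591, 0.1134, 0.2474]
orientation: [-3.016, -0.041, 1.453]
ft_force: [1.5, 0.3, -0.7]
width: 0.0
```

```bash
cat > st2.py <<'E'
from h import *
from station import *
import sys
s=get_state();R=Ro.from_euler('xyz',s['orientation']).as_matrix();tip=s['ee_pos']+R[:,2]*.025
print(s['t'],'tip',tip.round(4),'w',s['width'],'f',np.round(s['ft_force'],1))
g=np.array([.6473,.1764,float(sys.argv[1])/1000])-R[:,2]*.025;go(s,*g,81.7)
E
python3 st2.py 160; python3 st2.py 104
```

```text
24.7833 tip [0.588  0.1148 0.2226] w 4.5081122762015394e-05 f [ 1.5  0.3 -0.7]
tool delta mm [65.5 59.4 58.4] turn 1.5
24.7833 tip [0.588  0.1148 0.2226] w 4.5081122762015394e-05 f [ 1.5  0.3 -0.7]
tool delta mm [ 63.3  66.4 113.9] turn 1.5
```

Emit:
apply_moves(series="0.02 0.017 0 1.5 0;0.02 0.017 0 0 0;0.019 0.017 0 0 0;0.006 0.005 0.02 0 0;0 0.003 0.02 0 0;0 0 0.01 0 0;0 0 0 0 0")

```text
t: 25.37
ee_pos: [0.6502, 0.1941, 0.19]
orientation: [-3.014, -0.038, 1.446]
ft_force: [-0.9, -0.1, 0.7]
width: -0.0002
```

```bash
python3 st2.py 160; python3 st2.py 104;python3 - <<'E'
from h import *
from station import *
c=capture('scene');cv2.imwrite('pics/s3.png',cv2.resize(c['pixels'][180:330,190:390,::-1],None,fx=3.5,fy=3.5,interpolation=cv2.INTER_CUBIC))
E
```

```text
25.3667 tip [0.6472 0.1954 0.1653] w -0.0001904619368732171 f [-0.9 -0.1  0.7]
tool delta mm [-19.    3.    4.2] turn 1.2
25.3667 tip [0.6472 0.1954 0.1653] w -0.0001904619368732171 f [-0.9 -0.1  0.7]
tool delta mm [-21.2  10.1  59.7] turn 1.2
```

View pics/s3.png

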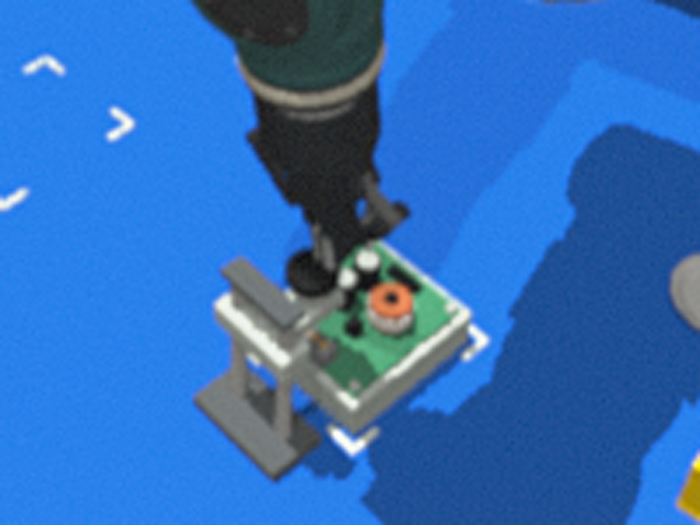

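The fingertips are just above the stand, about 19 mm to the +y side of the black cap at (312,272). I'll correct sideways before descending.

Emit:
apply_moves(series="-0.01 0.001 -0.001 1 0;-0.009 0.001 -0.001 0 0;0 0 0 0 0")

```text
t: 25.67
ee_pos: [0.6493, 0.1753, 0.1945]
orientation: [-3.016, -0.036, 1.431]
ft_force: [0.1, -0.2, 0.6]
width: -0.0001
```

```bash
python3 st2.py 145; python3 st2.py 104
```

```text
25.6667 tip [0.6463 0.1766 0.1697] w -5.6681316809975574e-05 f [ 0.1 -0.2  0.6]
tool delta mm [-0.9  4.1 24.3] turn 0.3
25.6667 tip [0.6463 0.1766 0.1697] w -5.6681316809975574e-05 f [ 0.1 -0.2  0.6]
tool delta mm [-2.4  9.2 65. ] turn 0.3
```

Emit:
apply_moves(series="-0.0003 0.0014 0.01 0 0;-0.0003 0.0014 0.01 0 0;-0.0003 0.0011 0.008 0 0;-0.0003 0.0011 0.008 0 0;-0.0003 0.0011 0.008 0 0;-0.0003 0.0008 0.006 0 0;0 0.0005 0.004 0 0")

```text
t: 26.25
ee_pos: [0.651, 0.1739, 0.1377]
orientation: [-3.021, -0.038, 1.428]
ft_force: [-0.4, -1.7, 5.1]
width: -0.0003
```

```bash
python3 st2.py 104
```

```text
26.25 tip [0.6482 0.1753 0.1129] w -0.00033152660978171363 f [-0.4 -1.7  5.1]
tool delta mm [0.6 0.1 9. ] turn 0.1
```

Emit:
apply_moves(series="0 0.0005 0.005 0 0;0 0.0004 0.004 0 0;0 0.0002 0.003 0 0")

```text
t: 26.5
ee_pos: [0.6514, 0.174, 0.1296]
orientation: [-3.026, -0.038, 1.428]
ft_force: [-16.9, -6.5, 58.4]
width: -0.0002
```

```bash
python3 st2.py 104
```

```text
26.5 tip [0.6487 0.1754 0.1048] w -0.00017519997651305243 f [-16.9  -6.5  58.4]
tool delta mm [ 0.8 -1.4  1. ] turn 0.1
```

At its stop: the tip is at 104.8 mm and the force has jumped to 58 N. I'll lift off and check.

Emit:
apply_moves(series="0 -0.0005 -0.005 0 0;0 -0.003 -0.03 0 0;0 -0.004 -0.035 0 0;0 -0.01 -0.04 0 0;-0.03 -0.02 -0.01 0 0;-0.04 -0.025 0 0 0;-0.04 -0.025 0 0 0;-0.04 -0.025 0 0 0;-0.04 -0.025 0 0 0;-0.04 -0.02 0 0 0;-0.04 -0.01 0 0 0;-0.03 0 0 0 0;0 0 0 0 0;0 0 0 0 0")

```text
t: 27.67
ee_pos: [0.4647, -0.0946, 0.2579]
orientation: [-3.03, -0.038, 1.433]
ft_force: [0.3, -0.1, 0.4]
width: -0.0002
```

Run:
```python
from h import *
from station import *
s=get_state();print(s['t'],s['ee_pos'],s['ft_force'],np.abs(s['joint_velocities']).max())
for n in('top','scene'):
    c=capture(n);P=cloud(c);I=c['pixels'].astype(int)
    module(P,lo=.028,hi=.045 if n=='top' else .06,box=(.4,.66,0.05,.3))
    m=(I.max(-1)<70)&(P[...,2]>.08)&(P[...,0]>.6)&(P[...,0]<.69)&(P[...,1]>.14)&(P[...,1]<.21)
    q=P[m];print(n,'cap',np.median(q,0).round(3),np.percentile(q[:,2],[10,90]).round(3))
    P0=cloud(np.load(n+'.npz'));d=(abs(P[...,2]-P0[...,2])>.01)&(P[...,0]>.3)&(P[...,0]<.62)&((P[...,1]>.3)|(P[...,1]<-.36))&(P[...,2]<.1);print('bystander diff px',d.sum())
cv2.imwrite('pics/s4.png',c['pixels'][...,::-1])
```

```text
27.6667 [ 0.46466318 -0.09455055  0.25786523] [ 0.32055907 -0.11592125  0.39103877] 0.05050214987496675
module 882 (array([588.4, 185.8]), array([110.9, 130.5]), 82.17)
top cap [0.645 0.177 0.104] [0.101 0.107]
bystander diff px 782
module 1095 (array([589.5, 186.9]), array([112.8, 134.1]), 82.81)
scene cap [0.648 0.185 0.105] [0.101 0.107]
bystander diff px 344
```

View pics/s4.png

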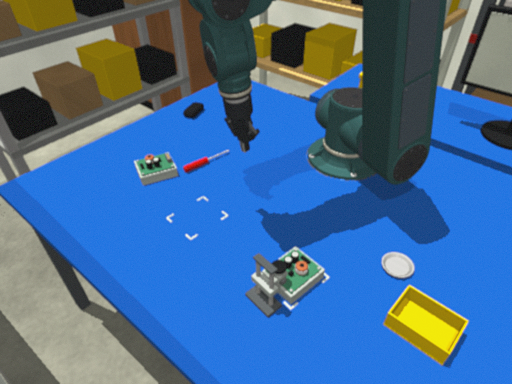

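The finished module (155,168), driver (205,160), dish (398,264) and bin (425,322) sit at the same pixels as at the start. The module stands in the bay with the head down.

```bash
python3 -c "
from station import *
close_job();print(get_state()['t'])"
```

```text
the job is handed in; nothing more can be done
the job is handed in; nothing more can be done
```

The module is in the test position and the contact head is pressed fully down. I handed the job in at about 28 s. I pushed the heat sink −x with the finger sides, then +y, then +x with a small extra nudge. After that I pressed the cap with the shut fingertips and moved clear.

**Last checks:**
- **Module:** the top camera puts it at (588.4, 185.8) mm, −7.8°. The bay fit from the first picture is (587.9, 185.1) mm, −8.3°. That leaves it under 1 mm and about 0.5° off, with the terminal block on the stand's side. The scene camera agrees to within about 2 mm, although its yaw is 1° different.
- **Contact head:** the cap top is at 104 to 105 mm, so it is at its stop. Contact force peaked at 58 N at the fingertips there.
- **Bystanders:** they stand at the same pixels in the scene view as at the start.

**What went wrong or disagreed:**
- My automatic depth comparison for the bystanders gave 782 changed pixels in the top view and 344 in the scene view. I took these for depth noise and arm occlusion, but did not check that.
- The tool drifted to a tilt of about 8° during the long turn.
- One descent overshot by about 10 mm, and the fingertips pressed on the bench with about 21 N.
- In the last +x nudge I read about 11 N sideways and 12 N upward. The module's position looked right afterwards.

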